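Reset the fan's battery box and check its terminals with tester tweezers

ROBOT

A 6-joint arm with a two-finger parallel gripper is mounted at the origin on the work surface. World frame = base frame: x ahead of the robot, y to its left, z up, the work surface at z = 0. Lengths are in mm, angles in rad, forces in N, time in s.
With the tool pointing down it reaches from about 375 to 825 mm from the base axis. Payload 5.5 kg.
Tool frame: the origin (TCP) lies at the very end of the fingers, on their centre line; the grasp point (between the pads) lies 19 mm behind it (arm.pinch_z is the y of the grasp point in the tool frame, in mm); y points along the fingers, x is the direction in which the jaws open and shut, and the axes are right-handed (so a half turn about y gives the same grasp; the last joint's range is limited). The gripper opens to 85 mm and grips with 20 to 120 N. Pads are 22 mm wide; open, the fingers measure 114 mm over their backs; the gripper's body (76 mm by 85 mm) begins 54 mm behind the grasp point. The pads swing forward as they close: fully open they stand 13 mm farther back than shut.
Start: joints at [-1.25, 0.314, -0.047, 1.21, 0, 1.571], TCP at [189.192, -569.387, 231.299] pointing down, gripper open.
Joint ranges: [-2.67, 2.67], [-0.69, 1.73], [-1.03, 1.25], [-2.08, 2.16], [-1.42, 1.45], [-3.14, 3.14]. Speed limits (rad/s): [2.39, 2.39, 3.01, 3.14, 3.14, 3.14].

INTERFACE

Orientations are given as a unit quaternion [w, x, y, z].
In Python, from station import sensors, grab_frame, job, search_frame, pinpoint, arm gives the robot as it stands.
- The arm moves only by the tool step_arm, never from a script. Its argument "plan" is a list of rows, each an object of numbers: "tx", "ty", "tz": the shift along the world's x, y, z scaled (see below); "wx", "wy", "wz": the turn, a rotation vector about the world's x, y, z scaled (see below). A call has 1 to 12 rows; each row shifts and turns the commanded pose from where the row before left it; what a row does not reach is not made up. The controller multiplies each number of a shift by 10 cm and each number of a turn by 2 pi rad. A row lasts 1/12 s, in which the tool goes at most 41.7 mm and 7.16 degrees, less where a joint would pass 70% of its speed; a pose out of reach is approached as far as the arm can. A call with a number of a shift or a turn outside -1 to 1 is refused whole. A call with a gripper value outside its range is refused whole. "hand" is the closure, from -1 (fully open) to 1 (shut), set as the call begins (left out, the last holds). The fingers move at their own pace and stop on an object; "squeeze" is the grip in N (left out, the last holds). Time passes only in rows, so rows that do not move let the fingers close. It gives the time, the measured TCP pose, the force and the opening at its end, in the units of the state.
- sensors.get_obs(): the state, without advancing time (a new reading comes with each control period).
- grab_frame(name): name is "side" or "top" or "wrist"; returns a dict with "pixels" (480x640x3 uint8, red, green, blue), "K" (3x3 intrinsics, pixels), "rvec" (rotation vector, rad) and "tvec" (3), from world to camera coordinates, as OpenCV has them. Camera axes: x right, y down, z forward; pixel columns grow to the right and rows downward; lengths in mm; the calibration is good to about 2 mm. A picture is of the moment at which its call begins. There is no depth.
- job.close_job(): hands the job in, once; it reports no verdict.
Trained networks look in a picture, given as the dict that the camera call returned (one of the last four; its "shot" number tells which), for a name from the list of things; names that differ only in an ending like _2 or _b are one class to them, and where a whole thing is asked for, a point or a joint stands for the part that bears it (a point fixed in the world has none). Each returns a list of dicts, best first, with "confidence" (0 to 1); they miss things now and then, are a little off and sometimes report something else, mostly with a low value. They report only what shows in the picture. A call takes as long as a camera call. They do not tell look-alikes from the thing itself.
- search_frame(picture, thing): "centre" ([column, row] in pixels, amid what is visible of it).
- pinpoint(picture, thing): "centre" ([column, row] in pixels: a listed point, or the origin of a listed thing).
The state is a dict: "t": time; "joint_pos": joint angles; "dq": joint speeds; "joint_torque": joint torques, N m; "position": TCP position; "tcp_rot": TCP orientation; "wrist_force": force on the tool from outside, world axes, zero at the start; "ft_torque": the same for the moment, N m; "gripper_width": finger opening in mm.
Only numpy, scipy, OpenCV 4.12 (cv2) and the standard library are available. Lean on these libraries where they do the work, as an engineer would, in place of code of your own. Each camera call takes 0.05 s, during which the arm holds its last target.

TASK

The desk fan's battery box has tripped. Take the tester tweezers out of their dock and, with the tips squeezed together, push the recessed reset button on the box all the way in and let it spring back; then let the tips spread to the spacing of the two terminal screws and hold them there, one tip touching each screw head. Finish while still holding the squeezed tweezers steady with both tips on the screws, and leave the keys, hairbrush and incense holder where they lie.

Things in the scene. Friction and masses are not known exactly. Their poses are not given: they have to be found in the camera images.
- tweezers: Tester tweezers, about 45 g, 104 mm tall, upright in the dock, tips down: white head (14 mm along x, 16 mm along y, 20 mm high) on top, two sprung steel arms below with grey bulged finger grips. Origin midway between the tips at rest, z up to the head, y from arm A to arm B: squeeze along y. The arms pivot on the centre line 100 mm above the tips. Arm A is rigid with the head, so this frame tips as they close
- grip_a (a point): Centre of arm A's finger grip: a horizontal roller of 6 mm radius, 14 mm long along x, so its outer face lies 6 mm outside. 62 mm above the tips, 42 mm below the head's top, 38 mm below the pivot. Over both grips: 37 mm at rest, 31.5 mm with the tips 24 mm apart, 24 mm shut. The spring resists at the grips with 2 N at the start, 7 N at 24 mm between tips and 14 N shut
- grip_b (a point): The same point on arm B's grip, 25 mm from grip_a at rest
- tip_a (a point): Centre of the end face of arm A's steel tip (4 mm thick across the arms, 6 mm wide), a spring probe that gives way up to 2.5 mm into the arm, 0.5 N to start and 1.25 N fully in. The two tip points are 38 mm apart at rest, 4.5 mm shut. The tips move 2.6 times as far as the grips
- tip_b (a point): The same point on arm B's tip
- tweezers_arm (a joint): Squeeze angle between the arms, rad: 0 at rest (tips 38 mm apart), 0.14 with the tips 24 mm apart, 0.331 with the tips shut (end stop)
- dock_slot (a point): Centre of the mouth of the slot in the tweezers' dock, a fixed wooden block 55 x 85 x 24 mm on the wardrobe top; slot 7.5 x 48 mm, 20 mm deep, long side along the dock's y axis; the tips stand on its floor, 4 mm above the wardrobe top
- battery_box: Fixed grey plastic battery box, 100 mm (x) x 150 mm (y) x 75 mm high, origin at the centre of its underside. On top: a black terminal strip with two screws side by side along the box's y axis, and, 79 mm from the strip's middle along -y, a reset button deep in a round collar
- terminal_1: Top centre of one terminal screw head (steel, 10 mm across, 3 mm high, 11 mm above the box top); black barrier ribs 2.5 mm thick stand 3 mm higher than the screws 12 mm to either side of it along the box's y axis
- terminal_2: Top centre of the other terminal screw head, 24 mm from the first along the box's y axis
- reset_top (a point): Centre of the reset button's face (17 mm across), 4 mm below the rim of its collar (bore 20 mm, outside 28 mm, rim 10 mm above the box top); pushed straight down, spring 2 N to start and 5 N fully in
- reset_button (a joint): Travel of the reset button, m: 0 out, 0.004 fully in; springs back
- key_ring: Steel key ring with three keys lying flat, about 70 mm across, 5 mm high; leave alone
- hairbrush: Wooden hairbrush lying bristles down, 235 mm long along its x axis, 52 mm wide, 32 mm high; leave alone
- incense_holder: Round white ceramic incense holder, 104 mm across, 26 mm high; leave alone
Things that resemble listed ones, but are neither listed nor needed, are in the scene too. Of the things that look like the tweezers, take the one that is nearest to the robot's base at the start.

How it is judged:
By the outcome, as a careful person would: the job done as asked, in the order asked, and still so for the second after the job is handed in, while the arm keeps its last pose, push and grip.
It also fails if it takes over 45 s, if anything falls off the work surface, if the arm or the gripper's body presses on something with over 40 N, if the wrist force passes 120 N, or if a joint passes its speed limit or range.

## Working session

There is one attempt and no reset: what is moved stays moved. The work goes in short steps, Python scripts to look and compute and a tool call to move; the robot and the scene stay as the last step left them, time stands still between calls to the robot, and variables do not carry over. Pictures are saved under pics/ and viewed, and the job is handed in when it is done.

Besides the shell and the picture viewer there is one more tool, called after "Call:" in YAML: its name, and indented under it one key for each argument. step_arm: Moves the arm, as the interface text tells. Its arguments: {"type":"object","properties":{"plan":{"type":"array"},"hand":{"type":"number"},"squeeze":{"type":"number"}},"required":["plan"]}

```bash
mkdir -p pics; ls
cat > h.py <<'E'
import numpy as np, cv2
from station import sensors, grab_frame, job, search_frame, pinpoint, arm
def save(f,name): cv2.imwrite('pics/'+name, cv2.cvtColor(f['pixels'],cv2.COLOR_RGB2BGR))
def RT(f):
    R,_=cv2.Rodrigues(np.array(f['rvec'],float)); return R,np.array(f['tvec'],float).reshape(3)
def ray(f,px):
    R,t=RT(f); d=R.T@np.linalg.inv(np.array(f['K']))@np.array([px[0],px[1],1.0]); return -R.T@t,d/np.linalg.norm(d)
def atz(f,px,z):
    c,d=ray(f,px); return c+d*(z-c[2])/d[2]
def proj(f,P):
    p,_=cv2.projectPoints(np.array(P,float).reshape(-1,3),np.array(f['rvec'],float),np.array(f['tvec'],float),np.array(f['K'],float),None); return p.reshape(-1,2)
def tri(obs):
    A=np.zeros((3,3));b=np.zeros(3)
    for f,px in obs:
        c,d=ray(f,px);M=np.eye(3)-np.outer(d,d);A+=M;b+=M@c
    p=np.linalg.solve(A,b)
    return p,[np.round(np.array(px)-proj(f,p)[0],1) for f,px in obs]
E
python3 - <<'E'
from h import *
np.set_printoptions(precision=1,suppress=True)
print(sensors.get_obs(), arm.pinch_z)
F={n:grab_frame(n) for n in ('side','top','wrist')}
for n,f in F.items():
    save(f,n+'0.png'); print(n,ray(f,(320,240)))
    for th in ('tweezers','battery_box','terminal_1','reset_top','dock_slot','grip_a','tip_a','key_ring','hairbrush','incense_holder'):
        r=pinpoint(f,th); print(n,th,[(np.round(x['centre'],1),round(x['confidence'],2)) for x in r][:6])
E
```

```text
pics
{'t': 0.0, 'joint_pos': array([-1.3,  0.3, -0. ,  1.2,  0. ,  1.6]), 'dq': array([ 0.,  0.,  0., -0.,  0.,  0.]), 'joint_torque': array([ -0., -54.,  34.,   0.,  -0.,  -0.]), 'position': array([ 189. , -568.9,  230.4]), 'tcp_rot': array([ 0.6, -0.6,  0.4, -0.4]), 'wrist_force': array([-0.3, -0.3,  0.2]), 'ft_torque': array([ 0., -0., -0.]), 'gripper_width': 85.56860684165103} -18.700000000000003
side (array([ 525.5, -745. ,  614.2]), array([ 0.1,  0.8, -0.6]))
side tweezers [(array([300.2, 429.4]), 0.95), (array([343.8, 363.3]), 0.75), (array([349.2, 316.3]), 0.66), (array([285. , 361.4]), 0.62)]
side battery_box []
side terminal_1 []
side reset_top []
side dock_slot [(array([284.3, 355. ]), 0.85)]
side grip_a [(array([342.9, 327. ]), 0.98), (array([284.5, 345.1]), 0.87), (array([352.5, 294.9]), 0.69), (array([305.1, 407.9]), 0.61), (array([351. , 344.6]), 0.52), (array([290.7, 400.9]), 0.5)]
side tip_a []
side key_ring [(array([228.4, 272.8]), 0.67)]
side hairbrush [(array([404.6, 270.6]), 0.63)]
side incense_holder [(array([324.9, 258.4]), 0.75)]
top (array([ 427.1,  -42.3, 12
[... 207 characters left out ...]
[(array([404.2, 279.4]), 0.32)]
top reset_top [(array([216.5, 280.9]), 0.59)]
top dock_slot [(array([405.1, 275.5]), 0.85)]
top grip_a [(array([406.6, 229. ]), 0.71), (array([366.1, 219.3]), 0.66), (array([416. , 270.7]), 0.62), (array([464., 259.]), 0.6), (array([458.9, 268.8]), 0.47), (array([407.3, 278.2]), 0.46)]
top tip_a []
top key_ring []
top hairbrush [(array([307.7, 162. ]), 0.56)]
top incense_holder [(array([282.6, 226.3]), 0.95)]
wrist (array([ 262.6, -545.1,  372.6]), array([-0.3, -0.1, -1. ]))
wrist tweezers []
wrist battery_box []
wrist terminal_1 []
wrist reset_top []
wrist dock_slot []
wrist grip_a []
wrist tip_a []
wrist key_ring []
wrist hairbrush []
wrist incense_holder []
```

View pics/side0.png

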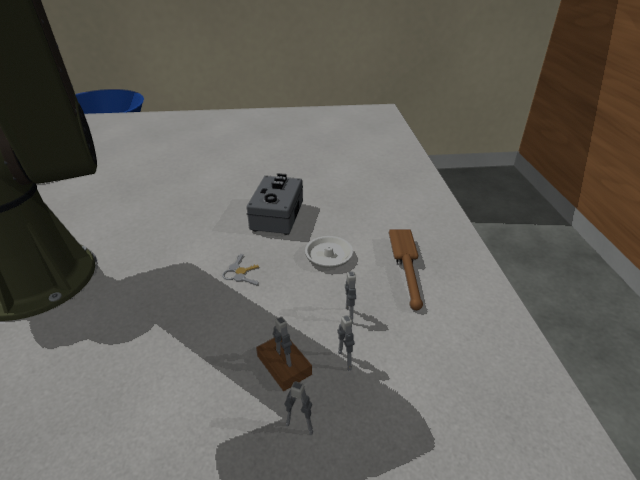

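View pics/top0.png

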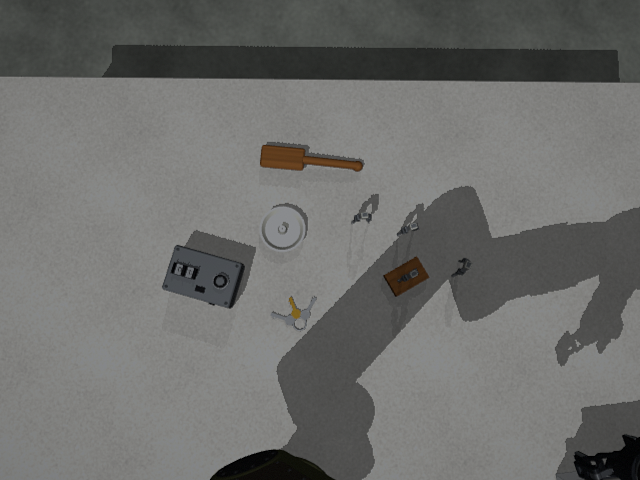

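The side view shows four tweezer-like things, at about (300,405), (284,340), (345,340) and (350,295). Only the one at (284,340) stands in the brown dock. The box is at (276,205), the keys at (240,270), the incense holder at (330,253) and the brush at (407,265). I'll measure their distances and confirm the choice in an enlarged crop.

Run:
```python
from h import *
np.set_printoptions(precision=1,suppress=True)
F={n:grab_frame(n) for n in ('side','top')}
s=F['side']['pixels'][300:440,230:400]; t=F['top']['pixels'][195:315,340:480]; b=F['top']['pixels'][235:320,150:260]; b2=F['side']['pixels'][165:240,235:315]
rs=lambda a:cv2.resize(a,(390,290),interpolation=cv2.INTER_CUBIC)
im=np.vstack([np.hstack([rs(s),rs(t)]),np.hstack([rs(b2),rs(b)])])
cv2.imwrite('pics/crop0.png',im[:,:,::-1])
for th in ('tweezers','dock_slot'):
  for n in F:
    f=F[n]
    for r in pinpoint(f,th):
        z={'tweezers':4,'dock_slot':24}[th]
        p=atz(f,r['centre'],z); print(th,n,np.round(r['centre']),p,np.hypot(p[0],p[1]),r['confidence'])
f=F['top']
for n,px,z in [('boxTopLeft',(172,246),75),('r',(221,281),81),('t1',(179,270),86),('t2',(191,272),86),('brush',(308,162),30),('hold',(283,227),20),('key',(298,315),5)]:
    print(n,atz(f,px,z))
for n in F:
  for th in ('battery_box','terminal_1','reset_top','hairbrush','incense_holder','key_ring'):
    print(n,th,[(np.round(x['centre'],1),round(x['confidence'],2)) for x in search_frame(F[n],th)][:4])
```

```text
tweezers side [280. 362.] [ 503.5 -261.8    4. ] 567.4949292888903 0.98
tweezers side [301. 429.] [ 530.9 -384.9    4. ] 655.7523384680081 0.92
tweezers side [352. 314.] [ 637.8 -165.9    4. ] 659.0245988523436 0.65
tweezers side [343. 362.] [ 607.7 -271.6    4. ] 665.594509891897 0.64
tweezers top [405. 230.] [ 614.4 -264.7    4. ] 668.991926230952 0.64
tweezers top [457. 267.] [ 529.7 -381.8    4. ] 652.9568062194899 0.61
tweezers top [359. 222.] [ 631.3 -161.1    4. ] 651.5196711139763 0.61
tweezers top [406. 279.] [ 502.4 -267.1    4. ] 568.991016456075 0.56
tweezers top [208. 276.] [506.  180.5   4. ] 537.2652475250248 0.33
dock_slot side [285. 352.] [ 512.5 -259.8   24. ] 574.5451913969716 0.69
dock_slot side [275. 330.] [ 495.7 -208.8   24. ] 537.8938157386552 0.61
dock_slot top [405. 277.] [ 505.7 -260.3   24. ] 568.7407131400668 0.71
boxTopLeft [565.8 246.5  75. ]
r [491.3 139.3  81. ]
t1 [513.8 227.4  86. ]
t2 [509.7 202.1  86. ]
brush [764.1 -43.1  30. ]
hold [616.5  12.2  20. ]
key [420.3 -22.8   5. ]
side battery_box [(array([275.7, 204.3]), 0.82)]
side terminal_1 []
side reset_top []
side hairbrush [(array([408.1, 258.6]), 0.78), (array([281.8, 360.4]), 0.52)]
side incense_holder [(array([327.4, 252.1]), 0.75)]
side key_ring [(array([278.6, 336.4]), 0.61), (array([238.5, 264.4]), 0.58)]
top battery_box [(array([206.4, 275.5]), 0.82)]
top terminal_1 []
top reset_top [(array([221.1, 280.3]), 0.37)]
top hairbrush [(array([292.9, 157.3]), 0.79)]
top incense_holder [(array([283.5, 226.7]), 0.86)]
top key_ring [(array([294.5, 313.6]), 0.93)]
```

View pics/crop0.png

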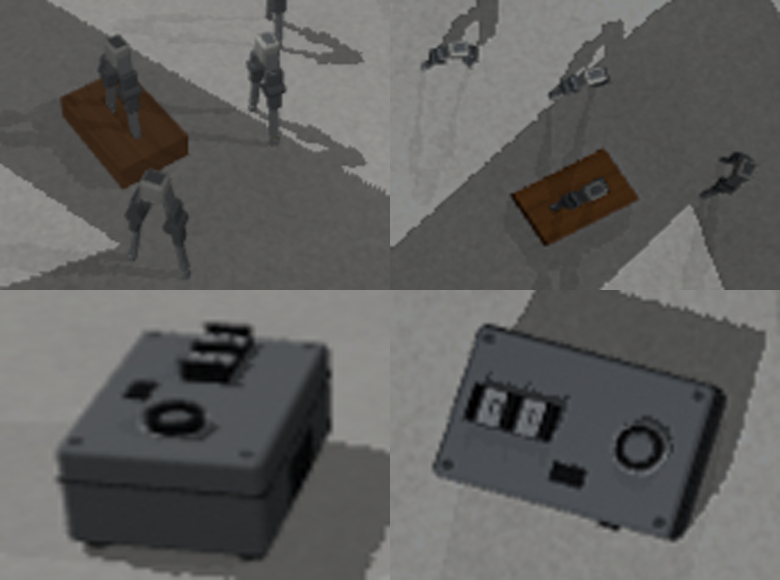

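The candidates in the side view are (301,429), (345,360), (351,315) and (281,362). The last stands in the brown dock, and at 568 mm it is also the nearest to the base; the others are at about 655 to 669 mm. The enlarged crop confirms this. Next I'll fit the dock's pose and work out the first move.

Run:
```python
from h import *
from scipy.spatial.transform import Rotation as Ro
np.set_printoptions(precision=2,suppress=True)
o=sensors.get_obs(); print(o['t'])
q=o['tcp_rot']; R=Ro.from_quat([q[1],q[2],q[3],q[0]]).as_matrix(); print(R, np.degrees(np.arctan2(R[1,0],R[0,0])))
f=grab_frame('top')
c=np.array([atz(f,p,24) for p in [(383.8,276),(417.9,257),(429,277),(395.6,296)]]); print(c,c.mean(0))
for a,b in((0,1),(3,2),(0,3),(1,2)):
    d=c[b]-c[a]; print(np.linalg.norm(d),np.degrees(np.arctan2(d[1],d[0])))
```

```text
2.55
[[ 0.32  0.    0.95]
 [-0.95 -0.    0.32]
 [ 0.   -1.    0.  ]] -71.62090108112781
[[ 507.2  -213.12   24.  ]
 [ 550.05 -289.88   24.  ]
 [ 505.48 -313.86   24.  ]
 [ 463.02 -238.84   24.  ]] [ 506.44 -263.92   24.  ]
87.90841109833904 -60.827496249622875
86.20138690876618 -60.48836701456897
51.12422387299271 -149.79531998831135
50.61184032096448 -151.71913072785642
```

Call:
step_arm:
  plan:
    - {"tx": 0.264, "ty": 0.254, "wz": 0.0025}
    - {"tx": 0.264, "ty": 0.254, "wz": 0.0025}
    - {"tx": 0.264, "ty": 0.254, "wz": 0.0025}
    - {"tx": 0.264, "ty": 0.254, "wz": 0.0025}
    - {"tx": 0.264, "ty": 0.254, "wz": 0.0025}
    - {"tx": 0.264, "ty": 0.254, "wz": 0.0025}
    - {"tx": 0.264, "ty": 0.254, "wz": 0.0025}
    - {"tx": 0.264, "ty": 0.254, "wz": 0.0025}
    - {"tx": 0.264, "ty": 0.254, "wz": 0.0025}
    - {"tx": 0.264, "ty": 0.254, "wz": 0.0025}
    - {"tx": 0.264, "ty": 0.254, "wz": 0.0025}
    - {"tx": 0.264, "ty": 0.254, "wz": 0.0025}

```text
invalid input at $.plan[0]: expected keys tx, ty, tz, wx, wy, wz
```

Call:
step_arm:
  plan:
    - {}
    - {}

```text
invalid input at $.plan[0]: expected keys tx, ty, tz, wx, wy, wz
```

Run:
```python
from h import *
from scipy.spatial.transform import Rotation as Ro
np.set_printoptions(precision=2,suppress=True)
o=sensors.get_obs(); print(o['t'],o['position'],o['joint_pos'],o['wrist_force'])
q=o['tcp_rot']; R=Ro.from_quat([q[1],q[2],q[3],q[0]]).as_matrix(); print(R)
f=grab_frame('wrist'); save(f,'wrist1.png'); 
g=grab_frame('side'); save(g,'side1.png'); 
for th in('tweezers','grip_a','dock_slot'):
  for n,ff in (('w',f),('s',g)):
    for r in pinpoint(ff,th): print(th,n,np.array(r['centre']),round(r['confidence'],2),atz(ff,r['centre'],{'tweezers':4,'grip_a':66,'dock_slot':24}[th]))
```

```text
2.6 [ 189.19 -569.37  231.31] [-1.25  0.31 -0.05  1.21 -0.    1.57] [-0.16  0.79 -0.58]
[[ 0.32 -0.    0.95]
 [-0.95  0.    0.32]
 [-0.   -1.   -0.  ]]
tweezers s [287.8 364.5] 0.96 [ 515.45 -268.59    4.  ]
tweezers s [350.7 316.7] 0.81 [ 635.1  -171.46    4.  ]
tweezers s [342.  363.8] 0.66 [ 605.15 -275.4     4.  ]
tweezers s [300.  428.8] 0.6 [ 529.37 -383.83    4.  ]
grip_a s [345.9 329.6] 0.89 [ 612.11 -257.04   66.  ]
grip_a s [351.4 295.5] 0.78 [ 632.59 -179.73   66.  ]
grip_a s [305.8 410.5] 0.75 [ 538.23 -394.92   66.  ]
grip_a s [274.8 332.2] 0.71 [ 497.77 -252.07   66.  ]
grip_a s [350.4 343.9] 0.66 [ 615.06 -286.81   66.  ]
grip_a s [290.3 396.4] 0.53 [ 518.16 -371.33   66.  ]
grip_a s [349.1 286.2] 0.41 [ 632.01 -155.58   66.  ]
dock_slot s [281.5 355.9] 0.75 [ 506.08 -266.16   24.  ]
```

View pics/wrist1.png

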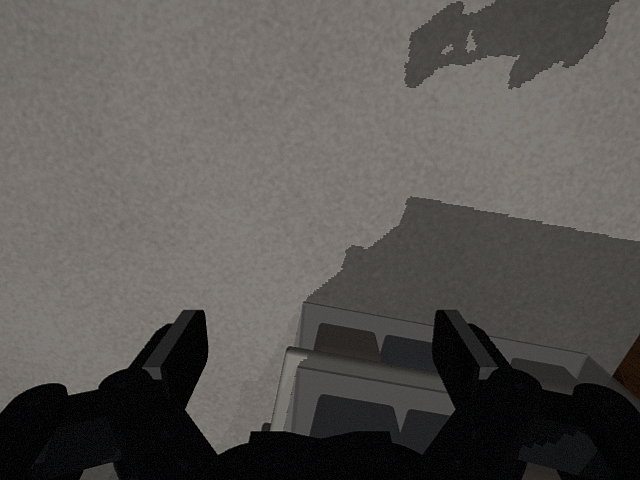

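View pics/side1.png

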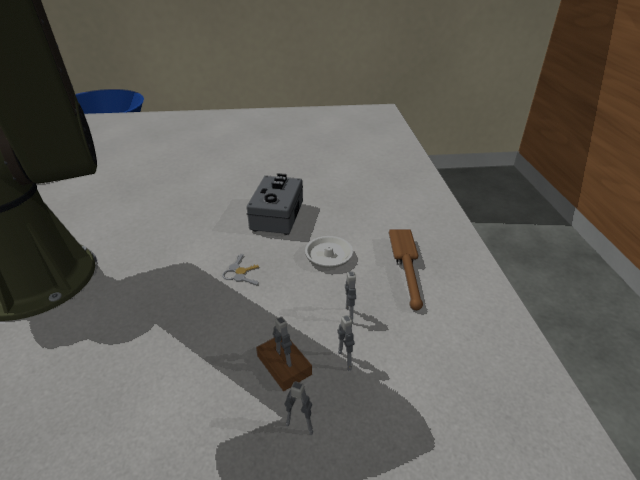

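The moves were refused because every row must carry all six keys. The wrist view shows only bare surface and the two fingers, and nothing has moved. I'll repeat the move with full rows.

Call:
step_arm:
  plan:
    - {"tx": 0.264, "ty": 0.254, "tz": 0, "wx": 0, "wy": 0, "wz": 0.0025}
    - {"tx": 0.264, "ty": 0.254, "tz": 0, "wx": 0, "wy": 0, "wz": 0.0025}
    - {"tx": 0.264, "ty": 0.254, "tz": 0, "wx": 0, "wy": 0, "wz": 0.0025}
    - {"tx": 0.264, "ty": 0.254, "tz": 0, "wx": 0, "wy": 0, "wz": 0.0025}
    - {"tx": 0.264, "ty": 0.254, "tz": 0, "wx": 0, "wy": 0, "wz": 0.0025}
    - {"tx": 0.264, "ty": 0.254, "tz": 0, "wx": 0, "wy": 0, "wz": 0.0025}
    - {"tx": 0.264, "ty": 0.254, "tz": 0, "wx": 0, "wy": 0, "wz": 0.0025}
    - {"tx": 0.264, "ty": 0.254, "tz": 0, "wx": 0, "wy": 0, "wz": 0.0025}
    - {"tx": 0.264, "ty": 0.254, "tz": 0, "wx": 0, "wy": 0, "wz": 0.0025}
    - {"tx": 0.264, "ty": 0.254, "tz": 0, "wx": 0, "wy": 0, "wz": 0.0025}
    - {"tx": 0.264, "ty": 0.254, "tz": 0, "wx": 0, "wy": 0, "wz": 0.0025}
    - {"tx": 0.264, "ty": 0.254, "tz": 0, "wx": 0, "wy": 0, "wz": 0.0025}

```text
t: 4.0
position: [507.1, -263.1, 231.5]
tcp_rot: [-0.61, 0.61, -0.357, 0.358]
wrist_force: [0.5, -0.3, 0.1]
gripper_width: 85.2
```

Call:
step_arm:
  plan:
    - {"tx": 0, "ty": 0, "tz": 0, "wx": 0, "wy": 0, "wz": 0}
    - {"tx": 0, "ty": 0, "tz": 0, "wx": 0, "wy": 0, "wz": 0}

```text
t: 4.17
position: [507.1, -263.2, 231.1]
tcp_rot: [-0.61, 0.611, -0.357, 0.357]
wrist_force: [-0.5, 0.4, 0.6]
gripper_width: 85.7
```

Run:
```python
from h import *
from scipy.spatial.transform import Rotation as Ro
np.set_printoptions(precision=2,suppress=True)
o=sensors.get_obs(); print(o['t'],o['position'],o['joint_pos'],o['wrist_force'])
q=o['tcp_rot']; R=Ro.from_quat([q[1],q[2],q[3],q[0]]).as_matrix(); print(R)
f=grab_frame('wrist'); save(f,'wrist2.png'); 
for th in('tweezers','grip_a','dock_slot'):
  for n,ff in (('w',f),):
    for r in pinpoint(ff,th): print(th,n,np.array(r['centre']),round(r['confidence'],2),atz(ff,r['centre'],{'tweezers':4,'grip_a':66,'dock_slot':24}[th]))
```

```text
4.1667 [ 507.09 -263.18  231.1 ] [-0.48  0.26 -0.12  1.19 -0.    2.15] [-0.5   0.36  0.64]
[[ 0.49 -0.    0.87]
 [-0.87 -0.    0.49]
 [ 0.   -1.   -0.  ]]
tweezers w [322.9 199. ] 0.93 [ 510.25 -265.16    4.  ]
tweezers w [286.   15.7] 0.87 [ 631.49 -160.77    4.  ]
tweezers w [428.9 237.5] 0.72 [ 528.14 -376.15    4.  ]
tweezers w [375.9 106.5] 0.58 [ 607.09 -265.08    4.  ]
grip_a w [372.3  95.7] 0.86 [ 606.77 -252.12   66.  ]
grip_a w [461.  250.7] 0.81 [ 539.53 -380.78   66.  ]
grip_a w [339.7 216.8] 0.77 [ 514.97 -277.68   66.  ]
grip_a w [299.2   3.5] 0.63 [ 633.1  -176.14   66.  ]
grip_a w [435.7 267. ] 0.57 [ 517.05 -370.67   66.  ]
grip_a w [305.1 218.4] 0.54 [ 499.98 -253.78   66.  ]
grip_a w [401.9 104.9] 0.47 [ 612.13 -274.78   66.  ]
dock_slot w [320.  205.7] 0.74 [ 507.01 -263.77   24.  ]
```

View pics/wrist2.png

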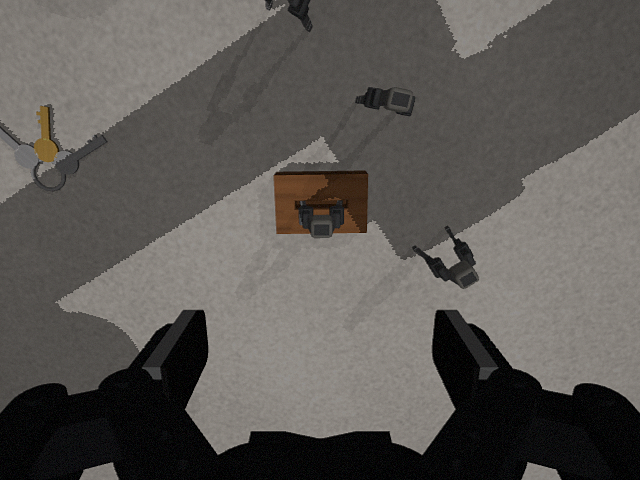

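The wrist view shows the docked tweezers at (321,220), with the head at (321,228) and the grips at (305,217) and (340,217). They are square to the jaws. The keys and the other tweezers stand clear.

Run:
```python
from h import *
np.set_printoptions(precision=2,suppress=True)
f=grab_frame('wrist')
for r in pinpoint(f,'grip_a')+pinpoint(f,'grip_b'): print(np.array(r['centre']),round(r['confidence'],2),atz(f,r['centre'],66))
print('head',atz(f,(321,228.5),108)); 
c=[atz(f,p,24) for p in ((275,171),(367,170),(367,233.5),(276,234.5))]; print(np.array(c),np.mean(c,0))
print('slot',atz(f,(296,205),24),atz(f,(347,205),24))
im=cv2.resize(f['pixels'][150:260,250:400],(750,550),interpolation=cv2.INTER_CUBIC); cv2.imwrite('pics/crop2.png',im[:,:,::-1])
```

```text
[375.1  96.2] 0.9 [ 605.59 -256.96   66.  ]
[466.2 249.3] 0.78 [ 540.05 -386.44   66.  ]
[334.5 212.7] 0.67 [ 513.8  -274.66   66.  ]
[436.  264.2] 0.6 [ 516.71 -371.92   66.  ]
[403.2 100.3] 0.45 [ 613.31 -276.76   66.  ]
[375.1  96.2] 0.9 [ 605.59 -256.96   66.  ]
[466.2 249.3] 0.78 [ 540.05 -386.44   66.  ]
[334.5 212.7] 0.67 [ 513.8  -274.66   66.  ]
[436.  264.2] 0.6 [ 516.71 -371.92   66.  ]
[403.2 100.3] 0.45 [ 613.31 -276.76   66.  ]
head [ 507.22 -265.66  108.  ]
[[ 513.08 -215.61   24.  ]
 [ 553.78 -286.95   24.  ]
 [ 503.16 -317.58   24.  ]
 [ 460.78 -243.42   24.  ]] [ 507.7  -265.89   24.  ]
slot [ 494.85 -246.55   24.  ] [ 517.59 -287.43   24.  ]
```

View pics/crop2.png

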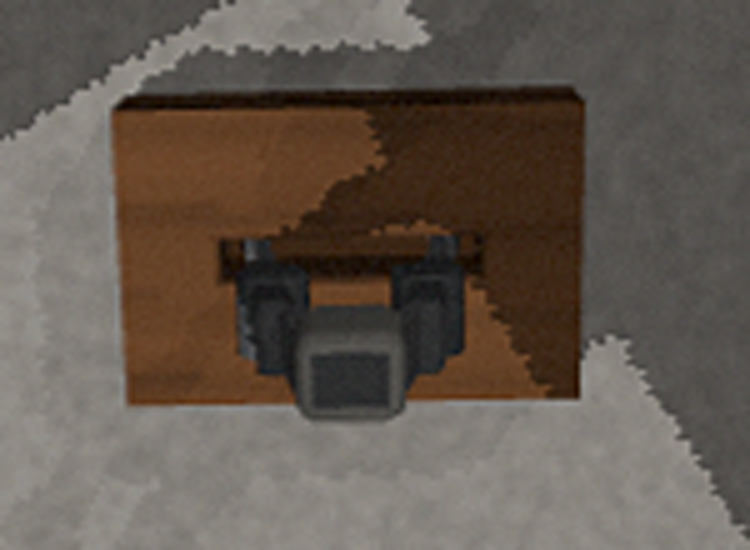

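Call:
step_arm:
  plan:
    - {"tx": 0, "ty": -0.012, "tz": -0.3, "wx": 0, "wy": 0, "wz": 0.0005}
    - {"tx": 0, "ty": -0.012, "tz": -0.34, "wx": 0, "wy": 0, "wz": 0.0005}
    - {"tx": 0.003, "ty": 0, "tz": -0.34, "wx": 0, "wy": 0, "wz": 0}
    - {"tx": 0, "ty": 0, "tz": -0.34, "wx": 0, "wy": 0, "wz": 0}
    - {"tx": 0, "ty": 0, "tz": -0.34, "wx": 0, "wy": 0, "wz": 0}
    - {"tx": 0, "ty": 0, "tz": -0.2, "wx": 0, "wy": 0, "wz": 0}
    - {"tx": 0, "ty": 0, "tz": 0, "wx": 0, "wy": 0, "wz": 0}
  hand: 0
  squeeze: 25

```text
t: 5.1
position: [502.2, -265.7, 40.7]
tcp_rot: [-0.611, 0.611, -0.359, 0.354]
wrist_force: [-0.6, 0.3, -0.8]
gripper_width: 42.6
```

Run:
```python
from h import *
np.set_printoptions(precision=2,suppress=True)
o=sensors.get_obs(); print(o['t'],o['position'],o['gripper_width'],o['wrist_force'])
f=grab_frame('wrist'); g=grab_frame('side')
print(proj(f,[[507.3,-265.8,108]]))
a=cv2.resize(f['pixels'][200:480,130:510],(400,295)); b=cv2.resize(g['pixels'][290:420,230:400],(390,295),interpolation=cv2.INTER_CUBIC)
cv2.imwrite('pics/c3.png',np.hstack([a,b])[:,:,::-1])
```

```text
5.1 [ 502.23 -265.72   40.67] 42.636771376851236 [-0.64  0.32 -0.8 ]
[[326.98 436.53]]
```

View pics/c3.png

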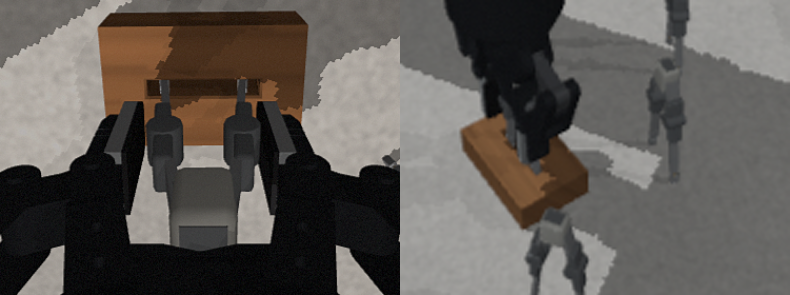

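The jaws straddle the grips, which sit at about (165,130) and (243,130) in the left crop. The hand setting of 0 gave 42.6 mm. The measured TCP is 5 mm short in x and 4 mm low, so I'll let it settle.

Call:
step_arm:
  plan:
    - {"tx": 0, "ty": 0, "tz": 0, "wx": 0, "wy": 0, "wz": 0}
    - {"tx": 0, "ty": 0, "tz": 0, "wx": 0, "wy": 0, "wz": 0}

```text
t: 5.37
position: [507.8, -268.1, 47.5]
tcp_rot: [0.611, -0.611, 0.355, -0.357]
wrist_force: [0.3, -0.3, -0.7]
gripper_width: 43.0
```

Run:
```python
from h import *
np.set_printoptions(precision=3,suppress=True)
o=sensors.get_obs(); print(o)
```

```text
{'t': 5.3667, 'joint_pos': array([-0.486,  0.401, -0.37 ,  0.797,  0.   ,  2.141]), 'dq': array([ 0.003, -0.003, -0.003, -0.006, -0.   ,  0.002]), 'joint_torque': array([ -0.106, -53.069,  28.182,   0.005,  -0.021,   0.   ]), 'position': array([ 507.816, -268.056,   47.483]), 'tcp_rot': array([ 0.611, -0.611,  0.355, -0.357]), 'wrist_force': array([ 0.26 , -0.336, -0.686]), 'ft_torque': array([0.016, 0.03 , 0.035]), 'gripper_width': 43.032511551730174}
```

Call:
step_arm:
  plan:
    - {"tx": 0, "ty": 0.02, "tz": -0.02, "wx": 0, "wy": 0, "wz": 0}
    - {"tx": 0, "ty": 0, "tz": 0, "wx": 0, "wy": 0, "wz": 0}
    - {"tx": 0, "ty": 0, "tz": 0, "wx": 0, "wy": 0, "wz": 0}

```text
t: 5.62
position: [506.7, -265.1, 44.0]
tcp_rot: [0.611, -0.611, 0.356, -0.356]
wrist_force: [-0.5, -0.8, -0.4]
gripper_width: 42.5
```

Run:
```python
from h import *
np.set_printoptions(precision=3,suppress=True)
o=sensors.get_obs(); print(o['position'],o['dq'])
f=grab_frame('wrist')
a=cv2.resize(f['pixels'][200:480,130:510],(790,582)); 
cv2.imwrite('pics/c4.png',a[:,:,::-1])
```

```text
[ 506.686 -265.068   44.029] [ 0.001  0.005 -0.003  0.    -0.001 -0.   ]
```

View pics/c4.png

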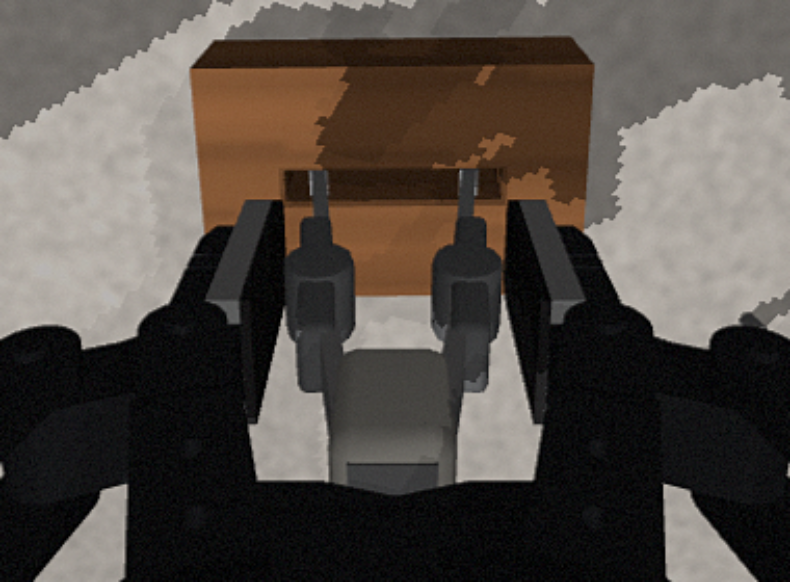

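The tweezers are centred between the pads and clear on both sides. I'll close to about 32 mm, which holds them against the spring, and then lift.

Call:
step_arm:
  plan:
    - {"tx": 0, "ty": 0, "tz": 0, "wx": 0, "wy": 0, "wz": 0}
    - {"tx": 0, "ty": 0, "tz": 0, "wx": 0, "wy": 0, "wz": 0}
    - {"tx": 0, "ty": 0, "tz": 0, "wx": 0, "wy": 0, "wz": 0}
    - {"tx": 0, "ty": 0, "tz": 0, "wx": 0, "wy": 0, "wz": 0}
    - {"tx": 0, "ty": 0, "tz": 0, "wx": 0, "wy": 0, "wz": 0}
    - {"tx": 0, "ty": 0, "tz": 0, "wx": 0, "wy": 0, "wz": 0}
  hand: 0.26
  squeeze: 25

```text
t: 6.17
position: [506.4, -265.1, 43.3]
tcp_rot: [-0.611, 0.611, -0.356, 0.356]
wrist_force: [0.7, -0.3, 0.3]
gripper_width: 31.5
```

Run:
```python
from h import *
np.set_printoptions(precision=3,suppress=True)
o=sensors.get_obs(); print(o['position'],o['dq'],o['wrist_force'],o['gripper_width'])
f=grab_frame('wrist')
a=cv2.resize(f['pixels'][200:480,130:510],(790,582)); 
cv2.imwrite('pics/c5.png',a[:,:,::-1])
```

```text
[ 506.389 -265.055   43.339] [-0.     0.001 -0.     0.001 -0.002  0.002] [ 0.675 -0.303  0.311] 31.54731420712377
```

View pics/c5.png

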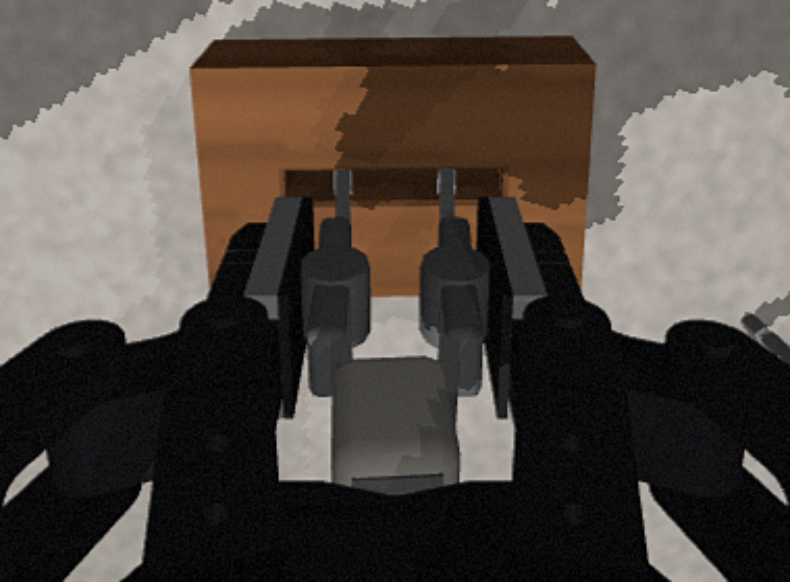

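The arms have closed evenly to 31.5 mm, with the tips at (343,183) and (447,183) in the slot. Now I'll lift.

Call:
step_arm:
  plan:
    - {"tx": 0, "ty": 0, "tz": 0.1, "wx": 0, "wy": 0, "wz": 0}
    - {"tx": 0, "ty": 0, "tz": 0.2, "wx": 0, "wy": 0, "wz": 0}
    - {"tx": 0, "ty": 0, "tz": 0.3, "wx": 0, "wy": 0, "wz": 0}
    - {"tx": 0, "ty": 0, "tz": 0.35, "wx": 0, "wy": 0, "wz": 0}
    - {"tx": 0, "ty": 0, "tz": 0.35, "wx": 0, "wy": 0, "wz": 0}
    - {"tx": 0, "ty": 0, "tz": 0.3, "wx": 0, "wy": 0, "wz": 0}
    - {"tx": 0, "ty": 0, "tz": 0, "wx": 0, "wy": 0, "wz": 0}

```text
t: 6.8
position: [509.4, -266.6, 210.8]
tcp_rot: [0.611, -0.611, 0.352, -0.36]
wrist_force: [0.5, -0.7, -0.5]
gripper_width: 32.0
```

Run:
```python
from h import *
np.set_printoptions(precision=3,suppress=True)
o=sensors.get_obs(); print(o['position'],o['dq'],o['wrist_force'],o['gripper_width'])
f=grab_frame('wrist');g=grab_frame('side')
for n,ff in(('w',f),('s',g)):
  for th in ('tip_a','grip_a'):
    print(n,th,[(np.round(x['centre'],1),round(x['confidence'],2)) for x in pinpoint(ff,th)][:6])
a=cv2.resize(f['pixels'][150:480,100:540],(400,300)); b=g['pixels'][200:350,200:400];b=cv2.resize(b,(400,300),interpolation=cv2.INTER_CUBIC)
cv2.imwrite('pics/c6.png',np.hstack([a,b])[:,:,::-1])
```

```text
[ 509.38  -266.616  210.764] [ 0.     0.039 -0.085 -0.099 -0.001 -0.001] [ 0.512 -0.658 -0.468] 31.96544018842541
w tip_a [(array([289.5, 273.3]), 0.6), (array([299.1,  25.1]), 0.6), (array([413. , 255.1]), 0.57), (array([348.4, 272.4]), 0.38)]
w grip_a [(array([287.9, 343.2]), 0.98), (array([435. , 280.5]), 0.89), (array([371.,  98.]), 0.74), (array([350.7, 343. ]), 0.69), (array([400.8, 105.1]), 0.66), (array([466.9, 260.7]), 0.65)]
s tip_a [(array([286.3, 294.3]), 0.4), (array([274. , 284.9]), 0.4)]
s grip_a [(array([352.5, 295.7]), 0.9), (array([341.3, 334. ]), 0.86), (array([351. , 344.4]), 0.82), (array([308.6, 410.5]), 0.65), (array([271.2, 251.2]), 0.6), (array([287.1, 399.4]), 0.58)]
```

View pics/c6.png

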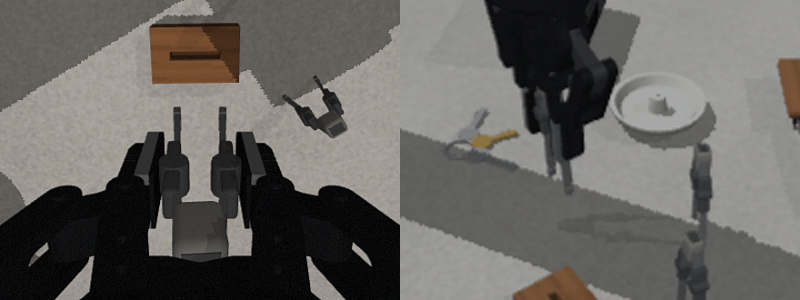

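The tweezers hang straight in the grip, with the tips clear of the dock. The side crop shows the tips at about (550,175) and (570,190). Next I'll carry them over the box, closing the tips on the way and turning the jaws to the box's y axis.

Call:
step_arm:
  plan:
    - {"tx": -0.009, "ty": 0.203, "tz": 0, "wx": 0, "wy": 0, "wz": 0.0188}
    - {"tx": -0.009, "ty": 0.203, "tz": 0, "wx": 0, "wy": 0, "wz": 0.0188}
    - {"tx": -0.009, "ty": 0.203, "tz": 0, "wx": 0, "wy": 0, "wz": 0.0188}
    - {"tx": -0.009, "ty": 0.203, "tz": 0, "wx": 0, "wy": 0, "wz": 0.0188}
    - {"tx": -0.009, "ty": 0.203, "tz": 0, "wx": 0, "wy": 0, "wz": 0.0188}
    - {"tx": -0.009, "ty": 0.203, "tz": 0, "wx": 0, "wy": 0, "wz": 0.0188}
    - {"tx": -0.009, "ty": 0.203, "tz": 0, "wx": 0, "wy": 0, "wz": 0.0188}
    - {"tx": -0.009, "ty": 0.203, "tz": 0, "wx": 0, "wy": 0, "wz": 0.0188}
    - {"tx": -0.009, "ty": 0.203, "tz": 0, "wx": 0, "wy": 0, "wz": 0.0188}
    - {"tx": -0.009, "ty": 0.203, "tz": 0, "wx": 0, "wy": 0, "wz": 0.0188}
    - {"tx": -0.009, "ty": 0.203, "tz": 0, "wx": 0, "wy": 0, "wz": 0.0188}
    - {"tx": -0.009, "ty": 0.203, "tz": 0, "wx": 0, "wy": 0, "wz": 0.0188}
  hand: 0.5
  squeeze: 25

```text
t: 8.1
position: [494.3, -20.4, 201.9]
tcp_rot: [0.695, -0.695, -0.128, 0.13]
wrist_force: [0.4, -0.5, -1.1]
gripper_width: 22.9
```

Call:
step_arm:
  plan:
    - {"tx": -0.009, "ty": 0.203, "tz": 0, "wx": 0, "wy": 0, "wz": 0.0188}
    - {"tx": -0.009, "ty": 0.203, "tz": 0, "wx": 0, "wy": 0, "wz": 0.0188}
    - {"tx": -0.009, "ty": 0.203, "tz": 0, "wx": 0, "wy": 0, "wz": 0.0188}
    - {"tx": -0.009, "ty": 0.203, "tz": 0, "wx": 0, "wy": 0, "wz": 0.0188}
    - {"tx": -0.009, "ty": 0.203, "tz": 0, "wx": 0, "wy": 0, "wz": 0.0188}
    - {"tx": -0.009, "ty": 0.203, "tz": 0, "wx": 0, "wy": 0, "wz": 0.0188}
    - {"tx": -0.009, "ty": 0.203, "tz": 0, "wx": 0, "wy": 0, "wz": 0.0188}
    - {"tx": -0.009, "ty": 0.203, "tz": 0, "wx": 0, "wy": 0, "wz": 0.0188}
    - {"tx": 0, "ty": 0, "tz": 0, "wx": 0, "wy": 0, "wz": 0}
    - {"tx": 0, "ty": 0, "tz": 0, "wx": 0, "wy": 0, "wz": 0}

```text
t: 8.93
position: [487.4, 141.4, 202.1]
tcp_rot: [0.561, -0.561, -0.429, 0.431]
wrist_force: [-0.8, -0.3, -0.8]
gripper_width: 22.7
```

Run:
```python
from h import *
from scipy.spatial.transform import Rotation as Ro
np.set_printoptions(precision=3,suppress=True)
o=sensors.get_obs(); print(o['position'],o['dq'],o['joint_pos'],o['wrist_force'],o['gripper_width'])
q=o['tcp_rot']; R=Ro.from_quat([q[1],q[2],q[3],q[0]]).as_matrix(); print(R[:,0],np.degrees(np.arctan2(R[1,0],R[0,0])))
f=grab_frame('wrist');g=grab_frame('side')
save(f,'wrist7.png')
for th,z in (('tip_a',171),('reset_top',81),('terminal_1',86)):
    print(th,[(np.round(x['centre'],1),round(x['confidence'],2),atz(f,x['centre'],z)) for x in pinpoint(f,th)][:6])
b=g['pixels'][130:250,210:370];b=cv2.resize(b,(800,600),interpolation=cv2.INTER_CUBIC)
cv2.imwrite('pics/c7.png',b[:,:,::-1])
```

```text
[487.413 141.407 202.076] [-0.028 -0.008 -0.003  0.005 -0.007  0.012] [ 0.283  0.157 -0.315  1.101 -0.     0.546] [-0.844 -0.311 -0.771] 22.72561483262778
[ 0.26   0.966 -0.002] 74.92146265331354
tip_a [(array([ 99.4, 398.3]), 0.51, array([521.62 ,   9.792, 171.   ])), (array([322.7, 273.6]), 0.45, array([483.13 , 143.986, 171.   ])), (array([314.6, 271.3]), 0.41, array([480.974, 140.542, 171.   ])), (array([ 64.6, 409.4]), 0.4, array([523.387, -11.495, 171.   ])), (array([367.1, 210.4]), 0.25, array([458.369, 171.576, 171.   ]))]
reset_top [(array([323. , 234.6]), 0.81, array([490.398, 142.827,  81.   ]))]
terminal_1 [(array([421. , 237.7]), 0.63, array([508.821, 208.383,  86.   ])), (array([454.5, 240.3]), 0.42, array([516.749, 230.557,  86.   ]))]
```

View pics/wrist7.png

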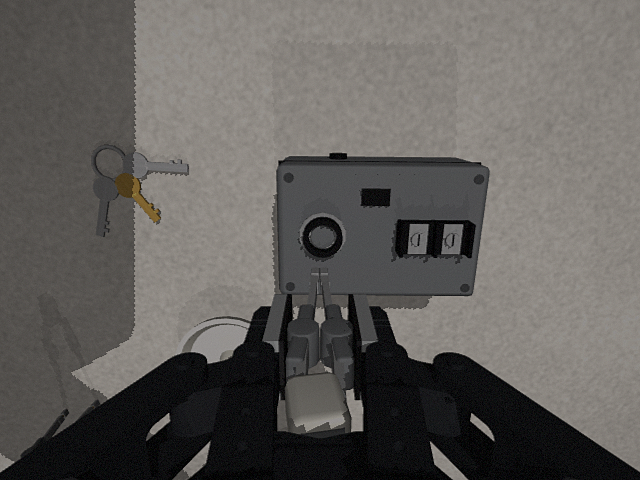

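View pics/c7.png

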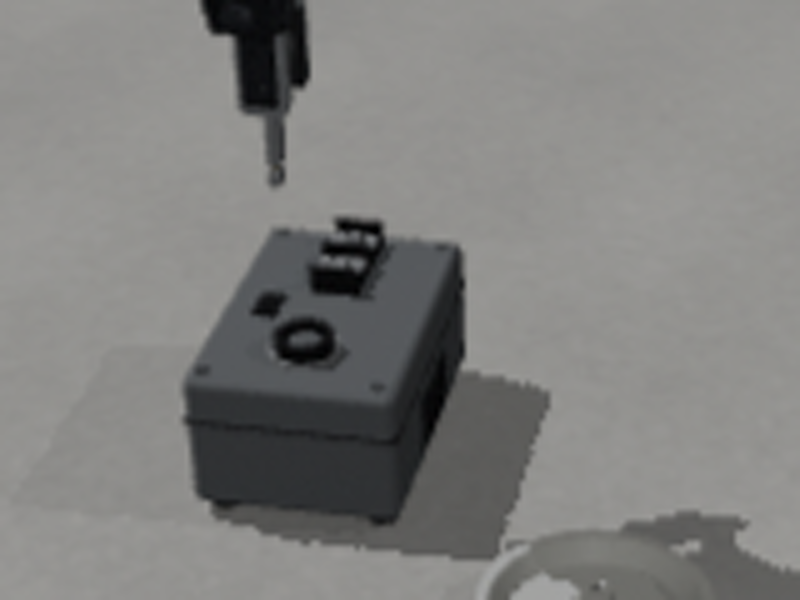

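The wrist view shows the shut tips at (319,272), the reset collar at (322,237) and the screws at (417,238) and (452,239). In the side view the tips hang straight down above the box. I'll measure tip against target in the same picture.

Run:
```python
from h import *
np.set_printoptions(precision=2,suppress=True)
f=grab_frame('wrist');t=grab_frame('top');g=grab_frame('side')
o=sensors.get_obs(); print(o['position'],o['wrist_force'])
print('tip@163',atz(f,(318.7,271),163), 'tri', tri([(f,(318.7,271)),(g,(265.2,167))]))
gray=cv2.cvtColor(f['pixels'],cv2.COLOR_RGB2GRAY)
cr=cv2.resize(f['pixels'][150:300,260:500],(800,500),interpolation=cv2.INTER_CUBIC);cv2.imwrite('pics/c8.png',cr[:,:,::-1])
cr=cv2.resize(t['pixels'][240:315,155:255],(800,600),interpolation=cv2.INTER_CUBIC);cv2.imwrite('pics/c8t.png',cr[:,:,::-1])
# box outline from wrist network
r=[('w',f,x) for x in pinpoint(f,'reset_top')]
print(r[0][2] if r else 0)
for x in pinpoint(f,'terminal_1'): print(x['centre'],atz(f,x['centre'],86))
for x in pinpoint(g,'reset_top')+pinpoint(g,'terminal_1'): print('side',x['centre'],atz(g,x['centre'],86))
for x in pinpoint(t,'reset_top')+pinpoint(t,'terminal_1'): print('top',x['centre'],atz(t,x['centre'],86))
```

```text
[488.36 140.4  203.31] [ 0.01  0.29 -1.11]
tip@163 [485.66 140.25 163.  ] tri (array([486.46, 139.81, 159.71]), [array([0.4, 0.8]), array([-0.2,  0.1])])
{'centre': [320.4, 234.3], 'confidence': 0.85}
[422.9, 236.5] [509.82 208.75  86.  ]
[453.6, 236.3] [515.3  229.43  86.  ]
```

View pics/c8.png

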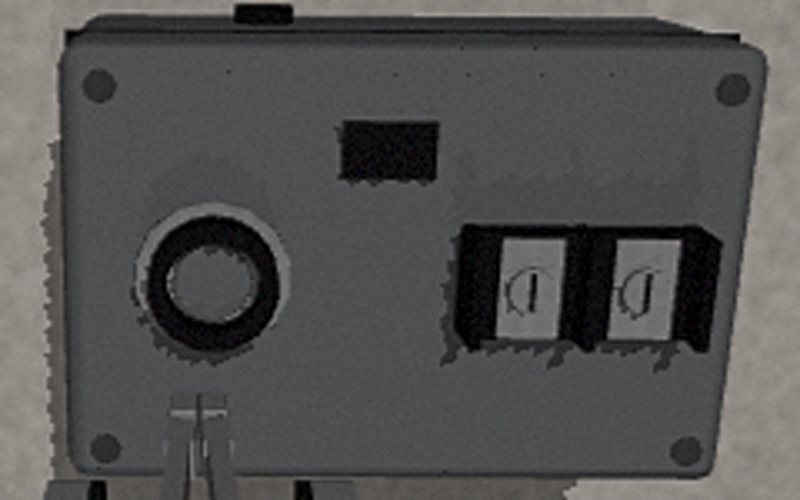

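View pics/c8t.png

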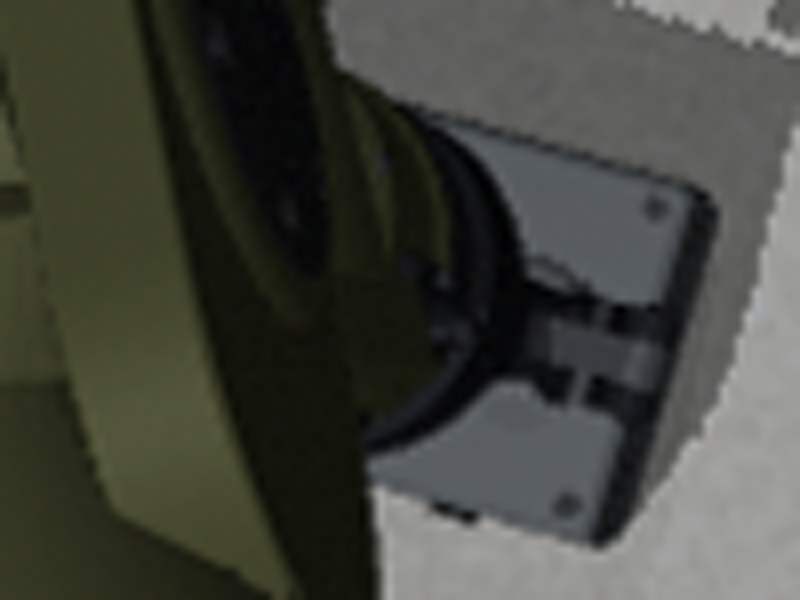

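Run:
```python
from h import *
np.set_printoptions(precision=2,suppress=True)
f=grab_frame('wrist')
o=sensors.get_obs(); print(o['position'])
for z in (160,162.5): print('tip', atz(f,(320,268.5),z)+[2.9,-.8,0])
r=atz(f,(324,235),85);a=atz(f,(419.6,237),86);b=atz(f,(453.5,237.6),86)
print(r,a,b,(b-a),np.linalg.norm(b-a),np.degrees(np.arctan2(*(b-a)[1::-1])),((a+b)/2-r),np.linalg.norm(((a+b)/2-r)[:2]),np.degrees(np.arctan2(*((a+b)/2-r)[1::-1])))
cs=[atz(f,(260+x/3.3333,150+y/3.3333),75) for x,y in ((100,86),(732,90),(686,451),(105,447))]
print(cs[1]-cs[0],cs[2]-cs[3],np.mean(cs,0))
for i,j in((0,1),(3,2)):
  d=cs[j]-cs[i];print(np.degrees(np.arctan2(d[1],d[0])))
```

```text
[488.31 140.99 203.33]
tip [488.88 140.91 160.  ]
tip [487.91 141.17 162.5 ]
[491.28 143.26  85.  ] [509.81 207.41  86.  ] [516.43 230.2   86.  ] [ 6.61 22.79  0.  ] 23.73089726516844 73.81805273211155 [21.84 75.55  1.  ] 78.64518875460566 73.87435521446524
[ 35.14 126.87   0.  ] [ 35.41 127.22   0.  ] [503.61 183.38  75.  ]
74.5183287682735
74.44596358203111
```

The sizes agree with the ones given: the screws are 23.7 mm apart, and it is 78.6 mm from the strip to the button, along 74.2°. The tips hang at the TCP's x and y within 0.5 mm. I'll line up over the button and go down to just above the collar.

Call:
step_arm:
  plan:
    - {"tx": 0.031, "ty": 0.022, "tz": 0, "wx": 0, "wy": 0, "wz": -0.0018}
    - {"tx": 0, "ty": 0, "tz": -0.2, "wx": 0, "wy": 0, "wz": 0}
    - {"tx": 0, "ty": 0, "tz": -0.2, "wx": 0, "wy": 0, "wz": 0}
    - {"tx": 0, "ty": 0, "tz": -0.15, "wx": 0, "wy": 0, "wz": 0}
    - {"tx": 0, "ty": 0, "tz": -0.1, "wx": 0, "wy": 0, "wz": 0}
    - {"tx": 0, "ty": 0, "tz": 0, "wx": 0, "wy": 0, "wz": 0}
    - {"tx": 0, "ty": 0, "tz": 0, "wx": 0, "wy": 0, "wz": 0}
    - {"tx": 0, "ty": 0, "tz": 0, "wx": 0, "wy": 0, "wz": 0}
  squeeze: 40

```text
t: 10.35
position: [492.1, 143.5, 139.2]
tcp_rot: [-0.564, 0.564, 0.427, -0.426]
wrist_force: [-0.1, -0.1, -0.8]
gripper_width: 21.8
```

Run:
```python
from h import *
np.set_printoptions(precision=2,suppress=True)
o=sensors.get_obs(); print(o['t'],o['position'],o['wrist_force'],o['gripper_width'],o['dq'])
f=grab_frame('wrist');g=grab_frame('side')
print('expected reset px',proj(f,[[491.3,143.3,85],[491.3,143.3,81],[513.1,218.8,86]]))
cr=cv2.resize(f['pixels'][150:350,220:420],(400,400),interpolation=cv2.INTER_CUBIC)
c2=cv2.resize(g['pixels'][140:220,235:315],(400,400),interpolation=cv2.INTER_CUBIC)
cv2.imwrite('pics/c9.png',np.hstack([cr,c2])[:,:,::-1])
```

```text
10.35 [492.07 143.47 139.17] [-0.07 -0.14 -0.8 ] 21.768231114359768 [-0.   -0.01  0.01 -0.    0.   -0.  ]
expected reset px [[318.96 263.97]
 [318.97 261.34]
 [464.96 265.42]]
```

View pics/c9.png

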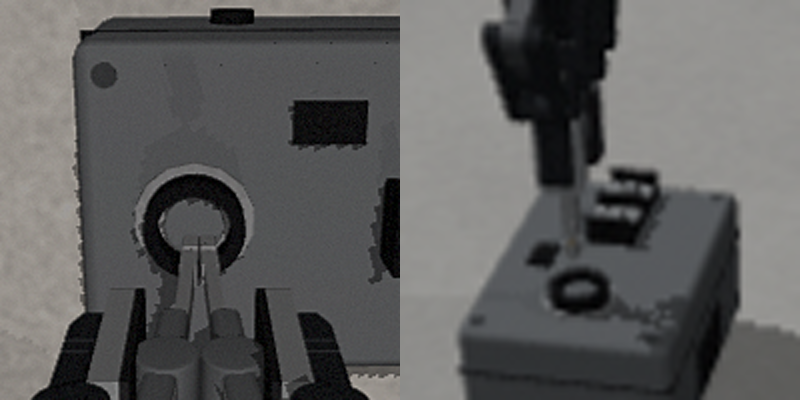

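The tips at (320,269) sit over the collar, whose centre is at (317,263). They are about 1.5 mm off along the jaws, which I'll trim while going down to the button.

Call:
step_arm:
  plan:
    - {"tx": -0.004, "ty": -0.014, "tz": 0, "wx": 0, "wy": 0, "wz": 0}
    - {"tx": 0, "ty": 0, "tz": -0.06, "wx": 0, "wy": 0, "wz": 0}
    - {"tx": 0, "ty": 0, "tz": -0.06, "wx": 0, "wy": 0, "wz": 0}
    - {"tx": 0, "ty": 0, "tz": -0.06, "wx": 0, "wy": 0, "wz": 0}
    - {"tx": 0, "ty": 0, "tz": 0, "wx": 0, "wy": 0, "wz": 0}
    - {"tx": 0, "ty": 0, "tz": 0, "wx": 0, "wy": 0, "wz": 0}

```text
t: 10.95
position: [490.8, 141.8, 119.9]
tcp_rot: [0.564, -0.564, -0.427, 0.427]
wrist_force: [0.3, -0.0, 1.6]
gripper_width: 22.3
```

Call:
step_arm:
  plan:
    - {"tx": 0, "ty": 0, "tz": -0.02, "wx": 0, "wy": 0, "wz": 0}
    - {"tx": 0, "ty": 0, "tz": -0.02, "wx": 0, "wy": 0, "wz": 0}
    - {"tx": 0, "ty": 0, "tz": 0, "wx": 0, "wy": 0, "wz": 0}
    - {"tx": 0, "ty": 0, "tz": 0, "wx": 0, "wy": 0, "wz": 0}

```text
t: 11.28
position: [491.1, 141.8, 116.5]
tcp_rot: [-0.564, 0.564, 0.427, -0.427]
wrist_force: [-0.5, -0.0, 3.0]
gripper_width: 21.8
```

Run:
```python
from h import *
np.set_printoptions(precision=2,suppress=True)
o=sensors.get_obs(); print(o['t'],o['position'],o['wrist_force'],o['gripper_width'])
f=grab_frame('wrist');g=grab_frame('side')
cr=cv2.resize(f['pixels'][170:320,240:400],(426,400),interpolation=cv2.INTER_CUBIC)
c2=cv2.resize(g['pixels'][150:220,245:310],(371,400),interpolation=cv2.INTER_CUBIC)
cv2.imwrite('pics/c10.png',np.hstack([cr,c2])[:,:,::-1])
```

```text
11.2833 [491.13 141.79 116.47] [-0.46 -0.04  3.02] 21.847622092751873
```

View pics/c10.png

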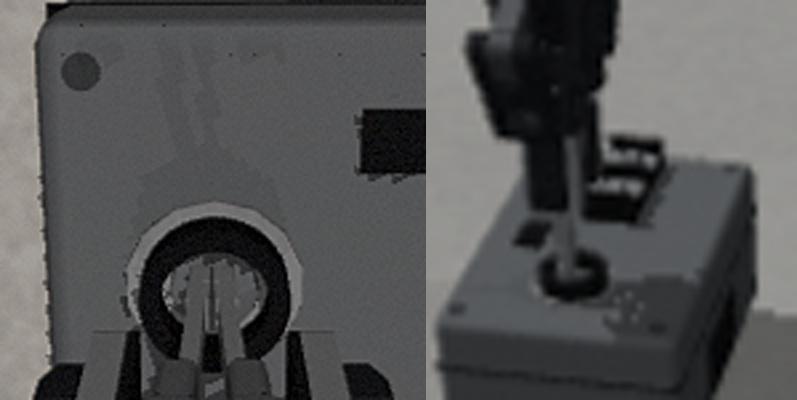

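The tips are inside the bore on the button face, and the force is rising (1.6 N, then 3.0 N). I'll push on to the stop.

Call:
step_arm:
  plan:
    - {"tx": 0, "ty": 0, "tz": -0.015, "wx": 0, "wy": 0, "wz": 0}
    - {"tx": 0, "ty": 0, "tz": -0.015, "wx": 0, "wy": 0, "wz": 0}
    - {"tx": 0, "ty": 0, "tz": 0, "wx": 0, "wy": 0, "wz": 0}
    - {"tx": 0, "ty": 0, "tz": 0, "wx": 0, "wy": 0, "wz": 0}

```text
t: 11.72
position: [491.8, 141.9, 114.1]
tcp_rot: [-0.563, 0.564, 0.427, -0.426]
wrist_force: [-0.3, -0.9, 8.5]
gripper_width: 22.4
```

Call:
step_arm:
  plan:
    - {"tx": 0, "ty": 0, "tz": -0.01, "wx": 0, "wy": 0, "wz": 0}
    - {"tx": 0, "ty": 0, "tz": 0, "wx": 0, "wy": 0, "wz": 0}
    - {"tx": 0, "ty": 0, "tz": 0, "wx": 0, "wy": 0, "wz": 0}

```text
t: 11.97
position: [492.5, 141.9, 113.9]
tcp_rot: [-0.563, 0.564, 0.428, -0.426]
wrist_force: [-0.9, -0.9, 13.2]
gripper_width: 22.5
```

The force jumped to 8.5 N and then 13.2 N with no further travel. That is at the expected height (113.9 mm measured, 113.8 mm expected) and well above the button's 5 N, so it is against its stop. I'll rise, then shift to the screws while letting the tips spread.

Call:
step_arm:
  plan:
    - {"tx": 0, "ty": 0, "tz": 0.05, "wx": 0, "wy": 0, "wz": 0}
    - {"tx": 0, "ty": 0, "tz": 0.1, "wx": 0, "wy": 0, "wz": 0}
    - {"tx": 0, "ty": 0, "tz": 0.1, "wx": 0, "wy": 0, "wz": 0}
    - {"tx": 0, "ty": 0, "tz": 0.1, "wx": 0, "wy": 0, "wz": 0}
    - {"tx": 0, "ty": 0, "tz": 0.05, "wx": 0, "wy": 0, "wz": 0}
    - {"tx": 0, "ty": 0, "tz": 0, "wx": 0, "wy": 0, "wz": 0}

```text
t: 12.47
position: [492.0, 142.1, 153.9]
tcp_rot: [-0.563, 0.564, 0.428, -0.426]
wrist_force: [0.3, 0.5, -1.3]
gripper_width: 22.0
```

Call:
step_arm:
  plan:
    - {"tx": 0.043, "ty": 0.152, "tz": 0, "wx": 0, "wy": 0, "wz": 0}
    - {"tx": 0.043, "ty": 0.152, "tz": 0, "wx": 0, "wy": 0, "wz": 0}
    - {"tx": 0.043, "ty": 0.152, "tz": 0, "wx": 0, "wy": 0, "wz": 0}
    - {"tx": 0.043, "ty": 0.152, "tz": 0, "wx": 0, "wy": 0, "wz": 0}
    - {"tx": 0.043, "ty": 0.152, "tz": 0, "wx": 0, "wy": 0, "wz": 0}
    - {"tx": 0, "ty": 0, "tz": 0, "wx": 0, "wy": 0, "wz": 0}
    - {"tx": 0, "ty": 0, "tz": 0, "wx": 0, "wy": 0, "wz": 0}
    - {"tx": 0, "ty": 0, "tz": 0, "wx": 0, "wy": 0, "wz": 0}
  hand: 0.26
  squeeze: 25

```text
t: 13.13
position: [512.1, 217.9, 151.9]
tcp_rot: [-0.564, 0.564, 0.427, -0.427]
wrist_force: [0.3, 1.0, -0.7]
gripper_width: 31.7
```

Run:
```python
from h import *
from scipy.spatial.transform import Rotation as Ro
np.set_printoptions(precision=2,suppress=True)
o=sensors.get_obs(); print(o['t'],o['position'],o['wrist_force'],o['gripper_width'],o['dq'])
q=o['tcp_rot']; R=Ro.from_quat([q[1],q[2],q[3],q[0]]).as_matrix(); print(np.degrees(np.arctan2(R[1,0],R[0,0])))
f=grab_frame('wrist');g=grab_frame('side')
print(proj(f,[[509.25,206.35,86],[515.8,229.45,86],[491,142,81]]))
cr=cv2.resize(f['pixels'][190:340,200:400],(800,600),interpolation=cv2.INTER_CUBIC)
cv2.imwrite('pics/c11.png',cr[:,:,::-1])
c2=cv2.resize(g['pixels'][130:220,235:325],(600,600),interpolation=cv2.INTER_CUBIC)
cv2.imwrite('pics/c11s.png',c2[:,:,::-1])
```

```text
13.1333 [512.12 217.89 151.9 ] [ 0.27  0.95 -0.66] 31.72355485670722 [-0.01 -0.01 -0.01  0.   -0.    0.  ]
74.29016157032058
[[298.95 258.49]
 [341.08 258.58]
 [184.5  255.26]]
```

View pics/c11.png

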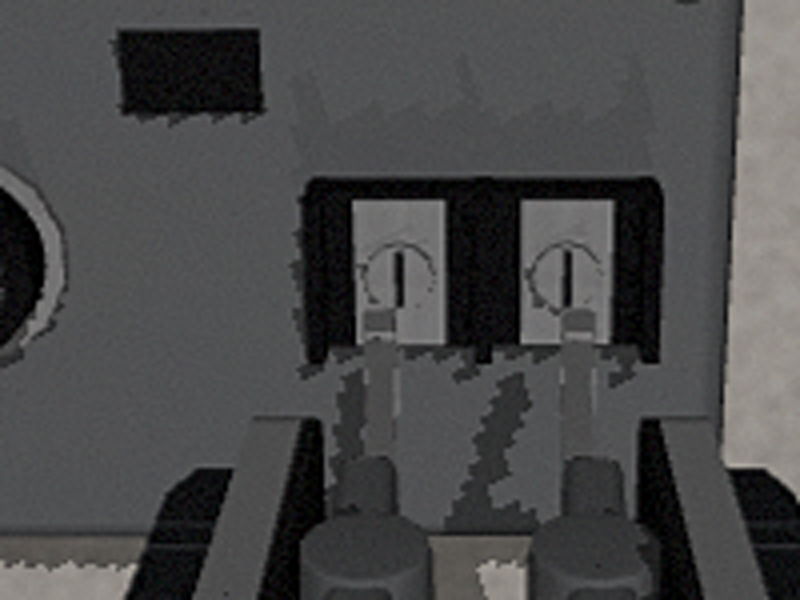

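View pics/c11s.png

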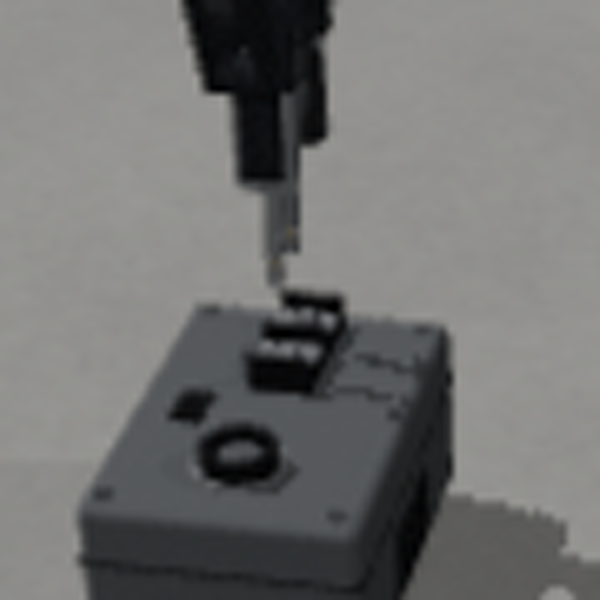

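The wrist view shows the screws at (299.5,259.8) and (341.8,259.8), and the tips at (295,267) and (345,267), evenly placed about the screws. In the side view the button's grey face is up in its collar again. I'll work out the tip spacing and offset.

Run:
```python
from h import *
np.set_printoptions(precision=2,suppress=True)
f=grab_frame('wrist')
o=sensors.get_obs();print(o['position'],o['gripper_width'])
tz=np.array([-.962,.271,0])
for z in (111,113):
  a=atz(f,(295,267),z);b=atz(f,(344.9,267),z); m=(a+b)/2-3*tz
  print(z,np.linalg.norm(b-a),np.degrees(np.arctan2(*(b-a)[1::-1])),m)
a=atz(f,(299.5,259.75),86);b=atz(f,(341.75,259.75),86);print(np.linalg.norm(b-a),np.degrees(np.arctan2(*(b-a)[1::-1])),(a+b)/2)
```

```text
[512.24 217.29 152.21] 31.548414833557693
111 25.224062062339918 74.23728572000253 [511.04 217.78 111.  ]
113 24.94875490531532 74.23728572000249 [510.29 217.99 113.  ]
24.12609528369194 74.23678594422766 [513.46 217.5   86.  ]
```

Call:
step_arm:
  plan:
    - {"tx": 0.019, "ty": -0.005, "tz": 0, "wx": 0, "wy": 0, "wz": 0}
    - {"tx": 0, "ty": 0, "tz": -0.08, "wx": 0, "wy": 0, "wz": 0}
    - {"tx": 0, "ty": 0, "tz": -0.08, "wx": 0, "wy": 0, "wz": 0}
    - {"tx": 0, "ty": 0, "tz": -0.07, "wx": 0, "wy": 0, "wz": 0}
    - {"tx": 0, "ty": 0, "tz": 0, "wx": 0, "wy": 0, "wz": 0}
    - {"tx": 0, "ty": 0, "tz": 0, "wx": 0, "wy": 0, "wz": 0}
    - {"tx": 0, "ty": 0, "tz": 0, "wx": 0, "wy": 0, "wz": 0}

```text
t: 13.87
position: [514.3, 217.3, 129.1]
tcp_rot: [0.564, -0.564, -0.427, 0.427]
wrist_force: [-0.1, 0.4, -1.4]
gripper_width: 31.9
```

Run:
```python
from h import *
np.set_printoptions(precision=2,suppress=True)
o=sensors.get_obs(); print(o['t'],o['position'],o['wrist_force'],o['gripper_width'],o['dq'])
f=grab_frame('wrist');g=grab_frame('side')
cr=cv2.resize(f['pixels'][210:330,240:400],(800,600),interpolation=cv2.INTER_CUBIC)
cv2.imwrite('pics/c12.png',cr[:,:,::-1])
c2=cv2.resize(g['pixels'][150:200,250:310],(720,600),interpolation=cv2.INTER_CUBIC)
cv2.imwrite('pics/c12s.png',c2[:,:,::-1])
```

```text
13.8667 [514.28 217.26 129.11] [-0.14  0.35 -1.37] 31.851806202520365 [ 0.   -0.01  0.01  0.    0.    0.  ]
```

View pics/c12.png

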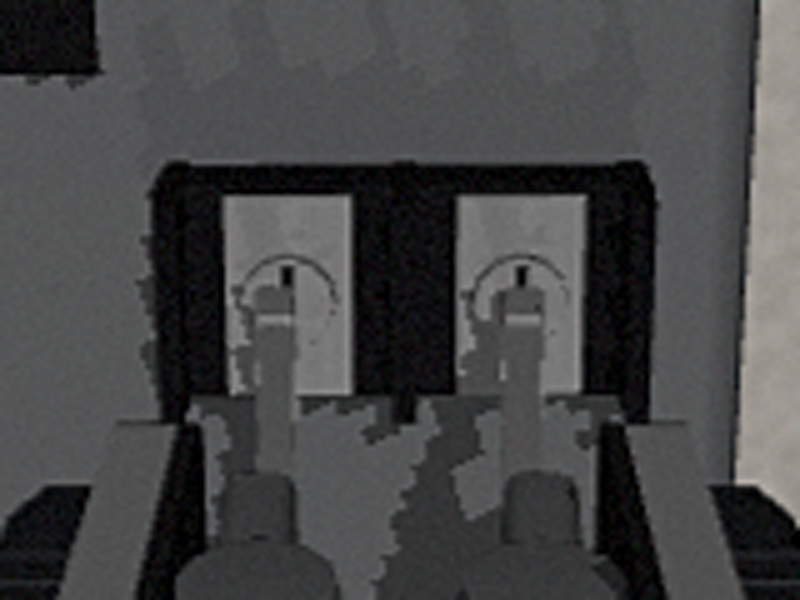

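View pics/c12s.png

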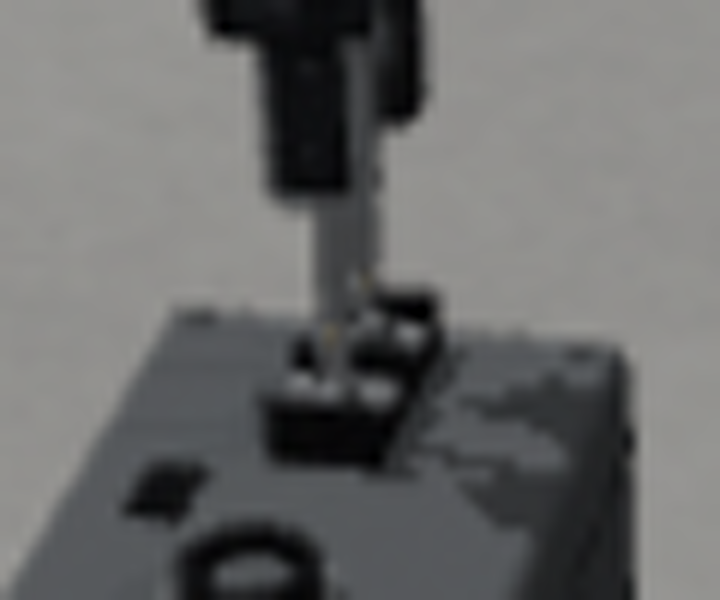

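The tips are over the screw heads. They measure 25.1 mm apart against 24 mm and sit about 0.5 mm off along the jaws, while front-to-back works out within 0.5 mm. I'll close slightly, trim, and lower into contact.

Call:
step_arm:
  plan:
    - {"tx": 0.001, "ty": 0.005, "tz": 0, "wx": 0, "wy": 0, "wz": 0}
    - {"tx": 0, "ty": 0, "tz": -0.01, "wx": 0, "wy": 0, "wz": 0}
    - {"tx": 0, "ty": 0, "tz": -0.01, "wx": 0, "wy": 0, "wz": 0}
    - {"tx": 0, "ty": 0, "tz": -0.01, "wx": 0, "wy": 0, "wz": 0}
    - {"tx": 0, "ty": 0, "tz": -0.008, "wx": 0, "wy": 0, "wz": 0}
    - {"tx": 0, "ty": 0, "tz": 0, "wx": 0, "wy": 0, "wz": 0}
    - {"tx": 0, "ty": 0, "tz": 0, "wx": 0, "wy": 0, "wz": 0}
    - {"tx": 0, "ty": 0, "tz": 0, "wx": 0, "wy": 0, "wz": 0}
  hand: 0.27
  squeeze: 25

```text
t: 14.63
position: [514.6, 217.8, 125.6]
tcp_rot: [-0.564, 0.564, 0.427, -0.427]
wrist_force: [0.3, 0.2, 0.3]
gripper_width: 31.2
```

Run:
```python
from h import *
np.set_printoptions(precision=2,suppress=True)
fz=[]
for i in range(6):
    f=grab_frame('wrist' if i==5 else 'top'); o=sensors.get_obs(); fz.append(np.r_[o['position'][2],o['wrist_force'],o['ft_torque'],o['gripper_width']])
print(o['t'],np.array(fz))
cr=cv2.resize(f['pixels'][210:330,240:400],(800,600),interpolation=cv2.INTER_CUBIC)
cv2.imwrite('pics/c13.png',cr[:,:,::-1])
```

```text
14.9333 [[125.62   0.04  -0.45   1.17  -0.01  -0.     0.06  31.01]
 [125.61   0.12   0.2    0.76  -0.    -0.02   0.02  31.06]
 [125.59  -0.25   0.22   0.11   0.02  -0.02   0.07  31.44]
 [125.58   0.64  -0.42   0.33   0.09  -0.03   0.01  31.44]
 [125.58  -0.03  -0.54   1.21   0.05   0.06   0.08  31.24]
 [125.56   0.19   0.67   0.73   0.06   0.02   0.01  31.09]]
```

View pics/c13.png

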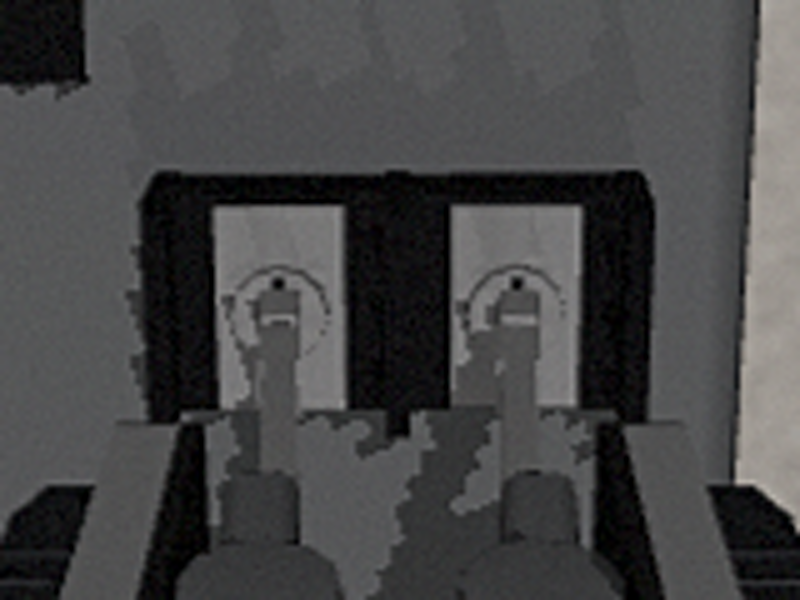

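The tips at (279,305) and (518,305) in the crop sit on the screw circles at (280,312) and (517,312). The vertical force has gone from about -0.9 N in the air to +0.7 N, so there is contact. I'll press slightly deeper so that both probes are well within their 2.5 mm travel.

Call:
step_arm:
  plan:
    - {"tx": 0, "ty": 0, "tz": -0.008, "wx": 0, "wy": 0, "wz": 0}
    - {"tx": 0, "ty": 0, "tz": 0, "wx": 0, "wy": 0, "wz": 0}
    - {"tx": 0, "ty": 0, "tz": 0, "wx": 0, "wy": 0, "wz": 0}
    - {"tx": 0, "ty": 0, "tz": 0, "wx": 0, "wy": 0, "wz": 0}
    - {"tx": 0, "ty": 0, "tz": 0, "wx": 0, "wy": 0, "wz": 0}

```text
t: 15.35
position: [514.5, 217.8, 124.7]
tcp_rot: [0.564, -0.564, -0.427, 0.427]
wrist_force: [0.0, -0.2, 1.4]
gripper_width: 31.2
```

Run:
```python
from h import *
np.set_printoptions(precision=2,suppress=True)
fz=[]
for i in range(10):
    f=grab_frame('wrist' if i==9 else 'side'); o=sensors.get_obs(); fz.append(np.r_[o['position'],o['wrist_force'],o['ft_torque'],o['gripper_width']])
    if i==8:g=f
fz=np.array(fz);print(o['t'],fz.mean(0),fz.std(0))
cr=cv2.resize(f['pixels'][230:310,270:370],(400,320),interpolation=cv2.INTER_CUBIC)
c2=cv2.resize(g['pixels'][155:195,255:305],(400,320),interpolation=cv2.INTER_CUBIC)
cv2.imwrite('pics/c14.png',np.hstack([cr,c2])[:,:,::-1])
```

```text
15.85 [514.52 217.84 124.72   0.19   0.21   1.42   0.05  -0.03  -0.01  31.25] [0.02 0.02 0.01 0.47 0.58 0.5  0.03 0.03 0.03 0.22]
```

View pics/c14.png

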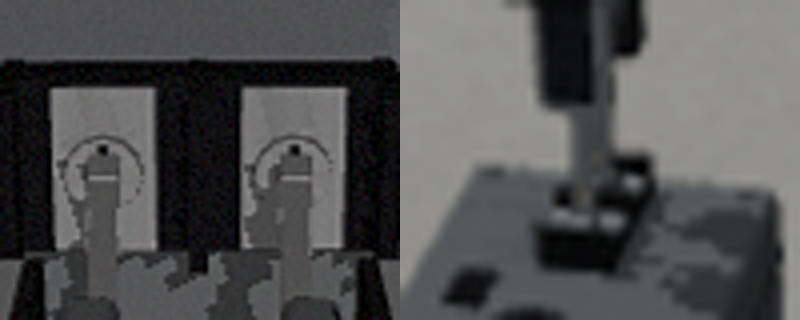

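Both probes show the same extension (ends at row 155, collars at row 178) on the screw circles. The vertical force averages 1.4 N, about 2 N above the reading in the air, which fits two probes roughly mid-travel. I'll make one last scene check.

Run:
```python
from h import *
f=grab_frame('side'); save(f,'final.png')
a=cv2.imread('pics/side0.png');b=cv2.imread('pics/final.png')
for n,(x0,x1,y0,y1) in dict(keys=(215,265,250,290),brush=(385,425,225,310),holder=(300,360,236,275)).items():
    r,dx=None,None
    s,_=cv2.phaseCorrelate(cv2.cvtColor(a[y0:y1,x0:x1],6).astype(float),cv2.cvtColor(b[y0:y1,x0:x1],6).astype(float)); print(n,np.round(s,2))
o=sensors.get_obs();print(o['t'],o['position'],o['wrist_force'],o['gripper_width'])
```

```text
keys [-0.32 -0.92]
brush [-0.5  -0.41]
holder [-0.07 -0.14]
15.9 [514.51874527 217.82065214 124.70022114] [-0.71295486  0.86394481  0.92139841] 31.35486357714691
```

View pics/final.png

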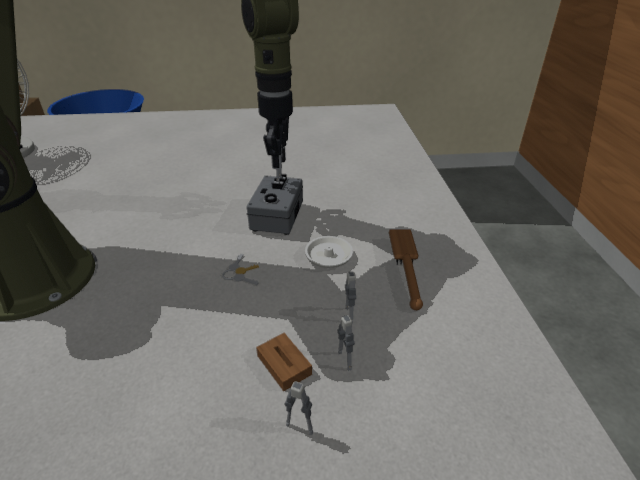

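The final view shows the dock empty, and the keys (240,268), holder (330,253), brush (407,265) and spare tweezers where they were. The tweezers are on the strip at (280,180), so I'm handing in.

```bash
python3 -c "
from station import job
print(job.close_job())"
```

```text
the job is handed in; nothing more can be done
None
```

I took the tweezers from the dock (the nearest of the four look-alikes) and pressed the reset button to its stop with the tips shut. I then let it spring back, spread the tips to about 24 mm and set one on each screw. I handed the job in at 15.9 s with the grip still held.

**Last checks**
- **Button:** the force rose to 13.2 N with no further travel, at the expected depth, against the button's 5 N spring. The picture afterwards shows its face up in the collar again, though 4 mm is hard to judge in that view.
- **Screws:** both tips lie within about 0.5 mm of the screw centres in the wrist picture, and both probes are pushed in equally. The opening was about 31.3 mm, and the vertical force about 2 N above the reading in the air. That fits both probes touching, but the force reading is noisy (about 0.5 N) and contact cannot be seen directly.
- **Left alone:** the keys, brush and incense holder look unmoved. The picture comparison shows shifts under 1 pixel, in regions where the arm's shadow changed.

My first two move calls were refused because rows were missing keys, and nothing moved then.

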